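Clamp the jar carousel and bring the yellow spout to the front

TASK

First crank the red-handled C-clamp clockwise until its jaw presses firmly on the tongue of the grey foot board, so that the jar carousel cannot wander on the bench. Then turn the carousel until the jar with the yellow spout cap stands squarely behind the white pointer at the front of the foot board, and finish while still gripping the cap or carousel and holding it still there: do not let go. Do not shift the foot board, and leave the clamp tight and the lantern, snail, saucer and flowerpot where they stand.

Things in the scene. Friction and masses are not known exactly. Their poses are not given: they have to be found in the camera images.
- foot_board: loose grey plastic board 20 mm thick (1.4 kg) lying on the bench; main part 260 x 230 mm, with a tongue 70 mm wide running 235 mm from its origin along its own -y, under the clamp jaw. Origin: underside, right below the carousel's axis. Its own -x is its front, where the white pointer triangle is painted; it may lie turned by up to about 20 degrees
- carousel: green plastic plant saucer 208 mm wide that turns freely about the vertical axis of the foot board (light bearing, both ways, more than a full turn), with four closed jars (54 mm wide) fixed in it 90 degrees apart, their axes 62 mm from the carousel's axis. Three jars have low white or grey caps, 34 mm wide, tops at 145 mm above the bench; one has the yellow spout cap. Origin: on its axis, 22 mm above the bench. The yellow-capped jar lies along its own -x
- yellow_cap (a point): centre of the grip part of the yellow plastic spout cap: a cylinder 34 mm wide and 30 mm tall, upright, its centre 141 mm above the bench, with a narrow nozzle (10 mm) rising to 39 mm above this centre. The cap swivels freely on its jar but does not come off, so a gripped cap can be led round the carousel's axis on a 62 mm circle without turning the hand
- front_spot (a point): fixed to the foot board: the place where the centre of the yellow cap must be when its jar stands squarely behind the pointer (62 mm from the carousel's axis towards the board's front, 141 mm above the bench)
- pointer (a point): middle of the white pointer triangle (30 mm) on the foot board's top, 128 mm in front of the carousel's axis; it points at the axis
- clamp_jaw: round steel jaw pad (32 mm wide) on the vertical screw of a blue C-clamp that is bolted to the bench; origin: centre of the pad's underside, at the start 8 to 11 mm above the foot board's top. It sinks 4 mm for each radian of crank and bears on the tongue with its underside 20 mm above the bench. The clamp frame's fixed arm is 105 mm high
- clamp_axis (a point): point on the clamp screw's vertical axis at the height of the crank knob's middle (sinks with the jaw)
- crank_knob (a point): middle of the red upright grip of the clamp's crank: a cylinder 22 mm wide and 45 mm tall, about 157 mm above the bench, 45 mm from the screw's axis; it spins freely on the crank, so a hand can lead it round the circle without turning. It sinks 4 mm per radian together with the jaw
- clamp_crank (a joint): turn of the clamp's crank, rad; grows clockwise seen from above, which tightens; starts between 0 and 0.8 and the jaw meets the board at about 2.75. It needs about 2 to 3 N at the knob while free (stiff enough to stay where it is left, also when tight); from contact the force climbs steeply. About 5 to 8 N at the knob is firm
- lantern: glass storm lantern, dark metal foot and roof, 110 mm wide, 225 mm tall with its bail; bystander. Origin: centre of its underside
- snail: white ceramic snail with brown shell, 120 mm long, 78 mm tall; bystander. Origin: centre of its underside
- saucer: empty terracotta-coloured plastic plant saucer, 124 mm wide, 20 mm tall; bystander. Origin: centre of its underside
- flowerpot: empty terracotta pot, 100 mm wide, 80 mm tall; bystander. Origin: centre of its underside
Mind the look-alikes: they are no part of the job. Leave any brown look-alike of the part that bears clamp_jaw alone.

How it is judged:
By the outcome, as a careful person would: the job done as asked, in the order asked, and still so for the second after the job is handed in, while the arm keeps its last pose, push and grip.
It also fails if it takes over 58 s, if anything falls off the work surface, if the arm or the gripper's body presses on something with over 40 N, if the wrist force passes 120 N, or if a joint passes its speed limit or range.

ROBOT

A 6-joint arm with a two-finger parallel gripper is mounted at the origin on the work surface. World frame = base frame: x ahead of the robot, y to its left, z up, the work surface at z = 0. Lengths are in m, angles in rad, forces in N, time in s.
With the tool pointing down it reaches from about 0.35 to 0.975 m from the base axis. Payload 4.9 kg.
Tool frame: the origin (TCP) lies at the very end of the fingers, on their centre line; the grasp point (between the pads) lies 19 mm behind it; z points along the fingers, y is the direction in which the jaws open and shut (so a half turn about z gives the same grasp; the last joint's range is limited). The gripper opens to 85 mm and grips with 20 to 120 N. Pads are 22 mm wide; open, the fingers measure 114 mm over their backs; the gripper's body (76 mm by 85 mm) begins 54 mm behind the grasp point. The pads swing forward as they close: fully open they stand 13 mm farther back than shut.
Start: joints at [1.155, 0.053, 1.613, -0, 1.476, -0.119], TCP at [0.183, 0.598, 0.231] pointing down, gripper open.
Joint ranges: [-3.01, 3.01], [-1.01, 2.22], [0.06, 2.58], [-1.02, 4.17], [0.09, 2.62], [-3.14, 3.14]. Speed limits (rad/s): [2.57, 2.57, 3.14, 3.14, 3.14, 3.14].

INTERFACE

Orientations are given as a unit quaternion [w, x, y, z].
In Python, from plant import monitor, eyes, manip gives the robot as it stands.
- The arm moves only by the tool step_arm, never from a script. Its argument "motion" is a list of rows, each a list of 7 numbers: the shift along the world's x, y, z scaled (see below), then the turn, a rotation vector about the world's x, y, z scaled (see below), then the closure in counts, from 0 (fully open) to 255 (shut). In form: [[x, y, z, ax, ay, az, grip], ...]. A call has 1 to 10 rows; each row is the pose to reach, as a shift and turn from the pose commanded when the call began; what a row does not reach only later rows make up. The controller multiplies each number of a shift by 0.5 m and each number of a turn by 1.5 rad. A row lasts 1/10 s, in which the tool goes at most 50 mm and 8.59 degrees, less where a joint would pass 70% of its speed; a pose out of reach is approached as far as the arm can. A call with a number of a shift or a turn outside -1 to 1 is refused whole. A call with a gripper value outside its range is refused whole. The fingers move at their own pace and stop on an object; the grip force is fixed at half the most. Time passes only in rows, so rows that repeat a pose let the fingers close. It gives the time, the measured TCP pose, the force and the opening at its end, in the units of the state.
- monitor.state(): the state, without advancing time (a new reading comes with each control period).
- eyes.grab_frame(name): name is "side" or "top" or "wrist"; returns a dict with "pixels" (420x560x3 uint8, red, green, blue), "mtx" (3x3 intrinsics, pixels), "rvec" (rotation vector, rad) and "tvec" (3), from world to camera coordinates, as OpenCV has them; the wrist camera has in their place "hand_eye" (4x4, takes a point from camera to tool coordinates, whose origin is the TCP and whose axes are the flange's). Camera axes: x right, y down, z forward; pixel columns grow to the right and rows downward; lengths in m; the calibration is good to about 2 mm. A picture is of the moment at which its call begins: read the wrist's pose just before it. There is no depth.
- manip.job_done(): hands the job in, once; it reports no verdict.
Trained networks look in the newest picture that a camera, given by its name, has taken for a name from the list of things; names that differ only in an ending like _2 or _b are one class to them, and where a whole thing is asked for, a point or a joint stands for the part that bears it (a point fixed in the world has none). Each returns a list of dicts, best first, with "p" (0 to 1); they miss things now and then, are a little off and sometimes report something else, mostly with a low value. They report only what shows in the picture. A call takes as long as a camera call. They do not tell look-alikes from the thing itself.
- eyes.look_for(name, camera): "box" ([centre column, centre row, width, height] in pixels, round what is visible of it).
- eyes.pinpoint(name, camera): "uv" ([column, row] in pixels: a listed point, or the origin of a listed thing).
The state is a dict: "time": time; "joint_pos": joint angles; "joint_vel": joint speeds; "joint_efforts": joint torques, N m; "tool_pos": TCP position; "tool_rot": TCP orientation; "contact_force": force on the tool from outside, world axes, zero at the start; "ft_torque": the same for the moment, N m; "gripper_width": opening from 0.0 (shut) to 1.0 (fully open).
Only numpy, scipy, OpenCV 4.12 (cv2) and the standard library are available. Lean on these libraries where they do the work, as an engineer would, in place of code of your own. Each camera call takes 0.05 s, during which the arm holds its last target.

## Working session

There is one attempt and no reset: what is moved stays moved. The work goes in short steps, Python scripts to look and compute and a tool call to move; the robot and the scene stay as the last step left them, time stands still between calls to the robot, and variables do not carry over. Pictures are saved under pics/ and viewed, and the job is handed in when it is done.

Besides the shell and the picture viewer there is one more tool, called after "Request:" in YAML: its name, and indented under it one key for each argument. step_arm: Moves the arm, as the interface text tells. Its arguments: {"type":"object","properties":{"motion":{"type":"array","items":{"type":"array","items":{"type":"number"}}}},"required":["motion"]}

```bash
ls; mkdir -p pics; cat > h.py <<'E'
import numpy as np, cv2
from plant import monitor, eyes, manip
def grab(cam,name=None):
    f=eyes.grab_frame(cam)
    if name: cv2.imwrite('pics/'+name+'.png',cv2.cvtColor(f['pixels'],cv2.COLOR_RGB2BGR))
    return f
def ray(f,uv):
    K=np.array(f['mtx']);
    p=cv2.undistortPoints(np.array([[uv]],float),K,None)[0,0]
    R=cv2.Rodrigues(np.array(f['rvec'],float))[0];t=np.array(f['tvec'],float).ravel()
    return -R.T@t, R.T@np.array([p[0],p[1],1.])
def atz(f,uv,z):
    o,d=ray(f,uv); return o+d*(z-o[2])/d[2]
def proj(f,P):
    return cv2.projectPoints(np.array(P,float).reshape(-1,3),np.array(f['rvec'],float),np.array(f['tvec'],float),np.array(f['mtx']),None)[0].reshape(-1,2)
def tri(rays):
    A=0;b=0
    for o,d in rays:
        d=d/np.linalg.norm(d);M=np.eye(3)-np.outer(d,d);A=A+M;b=b+M@o
    x=np.linalg.solve(A,b); return x,[np.linalg.norm((np.eye(3)-np.outer(d,d)/(d@d))@(x-o)) for o,d in rays]
E
python3 - <<'E'
from h import *
np.set_printoptions(precision=3,suppress=True)
for c in ['side','top']:
    f=grab(c,c+'0')
    for n in ['foot_board','carousel','yellow_cap','front_spot','pointer','clamp_jaw','clamp_axis','crank_knob','lantern','snail','saucer','flowerpot']:
        r=eyes.pinpoint(n,c)
        print(c,n,[(np.round(x['uv'],1).tolist(),round(x['p'],2)) for x in r[:4]])
s=monitor.state();print(s)
E
```

```text
pics
side foot_board [([237.6, 254.1], 0.8), ([235.7, 249.4], 0.37)]
side carousel [([238.6, 246.1], 0.65)]
side yellow_cap [([231.7, 212.1], 0.59)]
side front_spot [([254.4, 221.9], 0.84)]
side pointer [([273.1, 263.0], 0.95)]
side clamp_jaw [([238.5, 191.1], 0.59), ([269.2, 218.3], 0.55)]
side clamp_axis [([267.8, 185.5], 0.59), ([237.2, 161.4], 0.55), ([321.8, 188.7], 0.47)]
side crank_knob [([227.3, 159.9], 0.61), ([304.1, 184.6], 0.58), ([254.5, 181.6], 0.45)]
side lantern [([229.5, 349.0], 0.91)]
side snail [([289.9, 180.4], 0.65)]
side saucer [([321.6, 179.4], 0.58)]
side flowerpot [([316.3, 339.9], 0.86)]
top foot_board [([250.3, 189.1], 0.65)]
top carousel [([244.1, 188.9], 0.73)]
top yellow_cap [([261.1, 172.3], 0.4)]
top front_spot [([237.3, 200.9], 0.66)]
top pointer [([240.1, 221.4], 0.86)]
top clamp_jaw [([307.5, 195.8], 0.68), ([313.2, 242.2], 0.58), ([338.2, 149.6], 0.51)]
top clamp_axis [([308.2, 191.2], 0.7), ([304.7, 190.4], 0.66), ([319.5, 246.1], 0.53)]
top crank_knob [([347.8, 126.7], 0.6), ([317.2, 227.2], 0.43), ([311.9, 180.9], 0.42)]
top lantern [([141.8, 223.3], 0.55)]
top snail [([395.9, 194.8], 0.56), ([308.3, 189.1], 0.35)]
top saucer [([405.4, 231.1], 0.77)]
top flowerpot [([163.9, 284.9], 0.96), ([246.5, 186.1], 0.17)]
{'time': 1.3, 'joint_pos': array([ 1.155,  0.053,  1.613,  0.   ,  1.476, -0.119]), 'joint_vel': array([ 0.001, -0.001, -0.001, -0.001, -0.   ,  0.001]), 'joint_efforts': array([ -0.001, -39.368, -37.046,  -0.   ,   0.001,   0.   ]), 'tool_pos': array([0.183, 0.598, 0.231]), 'tool_rot': array([-0.   ,  0.148,  0.989, -0.   ]), 'contact_force': array([ 0.517, -0.996,  0.271]), 'ft_torque': array([-0.024, -0.034,  0.026]), 'gripper_width': 1.0020154066956823}
```

```bash
cd pics; python3 - <<'E'
import cv2
for c,(x0,y0,x1,y1) in {'side':(180,110,400,275),'top':(200,100,440,280)}.items():
    im=cv2.imread(c+'0.png'); cv2.imwrite(c+'0c.png',cv2.resize(im[y0:y1,x0:x1],None,fx=3.33,fy=3.33,interpolation=cv2.INTER_CUBIC))
E
```

```text
(no output)
```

View pics/side0.png

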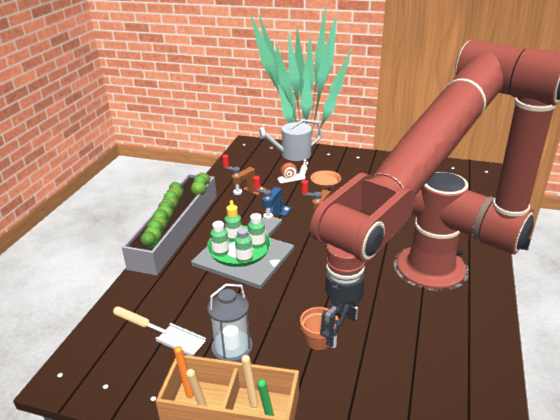

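View pics/top0.png

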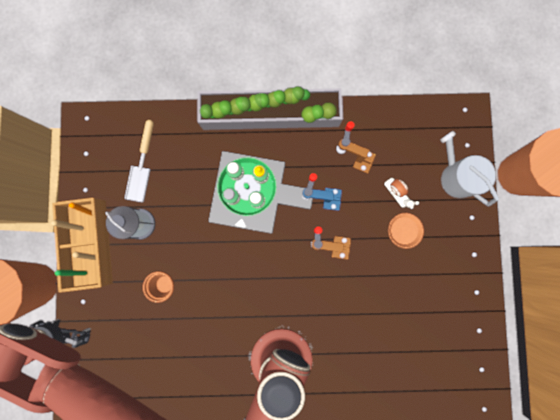

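View pics/side0c.png

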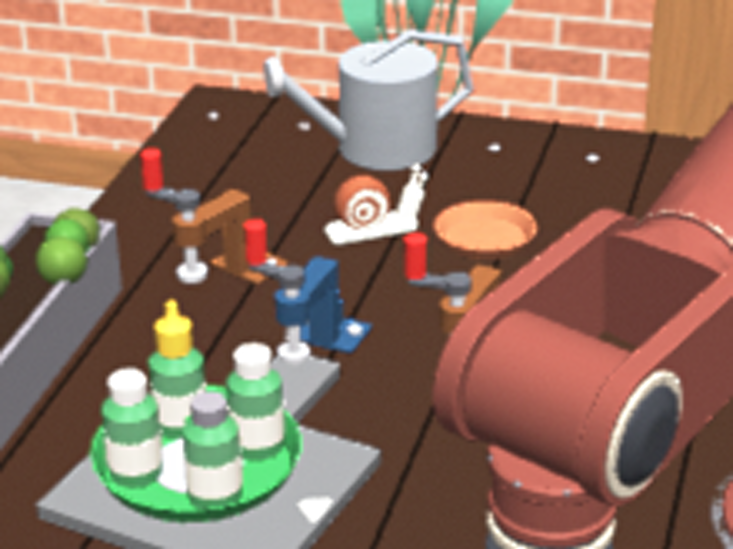

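View pics/top0c.png

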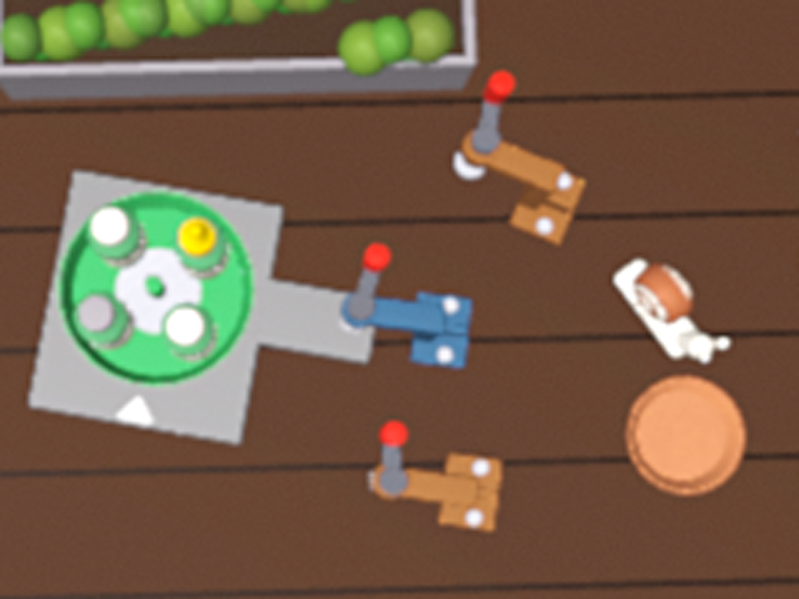

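```bash
python3 - <<'E'
from h import *
np.set_printoptions(precision=3,suppress=True)
T=eyes.grab_frame('top');S=eyes.grab_frame('side')
c=lambda u,v:(200+u/3.333,100+v/3.333)
s=lambda u,v:(180+u/3.333,110+v/3.333)
cor=[atz(T,c(*p),.02) for p in [(75,170),(282,207),(240,443),(30,405)]]
print('corners',*cor)
print('tongue end',atz(T,c(372,362),.02))
print('pointer',atz(T,c(136,411),.02),atz(S,s(314,508),.02))
print('saucer ctr top', atz(T,c(157,288),.045))
print('knob top',atz(T,c(377,257),.18),'side',atz(S,s(256,242),.157),tri([ray(T,c(377,257)),ray(S,s(256,224))]))
print('clamp axis top',atz(T,c(357,312),.135))
print('cap',atz(T,c(198,237),.165),atz(S,s(174,335),.141),tri([ray(T,c(198,237)),ray(S,s(172,310))]))
print('caps',*[atz(T,c(*p),.145) for p in [(110,226),(101,312),(187,326)]])
for n,cam in [('crank_knob','top'),('clamp_axis','top')]:
    pass
o,d=ray(T,(280,210));print('top cam',o)
print('jaw',atz(S,s(293,350),.03))
print(monitor.state()['time'])
E
```

```text
corners [0.742 0.195 0.02 ] [ 0.696 -0.029  0.02 ] [0.442 0.022 0.02 ] [0.488 0.246 0.02 ]
tongue end [ 0.525 -0.121  0.02 ]
pointer [0.479 0.132 0.02 ] [0.482 0.134 0.02 ]
saucer ctr top [0.607 0.106 0.045]
knob top [ 0.614 -0.117  0.18 ] side [ 0.618 -0.115  0.157] (array([ 0.615, -0.116,  0.178]), [np.float64(0.0014980365971551716), np.float64(0.0014980365971552735)])
clamp axis top [ 0.567 -0.099  0.135]
cap [0.639 0.054 0.165] [0.647 0.054 0.141] (array([0.642, 0.055, 0.171]), [np.float64(0.0037464159774416982), np.float64(0.003746415977441485)])
caps [0.656 0.142 0.145] [0.571 0.151 0.145] [0.556 0.068 0.145]
top cam [ 0.426 -0.017  1.371]
jaw [ 0.58  -0.112  0.03 ]
1.4
```

Request:
step_arm:
  motion:
    - [0,0,0.1,0,0,0,60]
    - [0,0,0.2,0,0,0,60]
    - [0.5,-0.8,0.2,0,0,0.2,60]
    - [0.5,-0.8,0.2,0,0,0.2,60]
    - [0.5,-0.8,0.2,0,0,0.2,60]
    - [0.5,-0.8,0.2,0,0,0.2,60]
    - [0.5,-0.8,0.2,0,0,0.2,60]
    - [0.5,-0.8,0.2,0,0,0.2,60]
    - [0.5,-0.8,0.2,0,0,0.2,60]
    - [0.5,-0.8,0.2,0,0,0.2,60]

```text
time: 2.4
tool_pos: [0.3946, 0.258, 0.3316]
tool_rot: [0.001, -0.002, 1.0, 0.0]
contact_force: [0.5, 0.3, 0.5]
gripper_width: 0.762
```

Request:
step_arm:
  motion:
    - [0.4,-0.74,0,0,0,0,60]
    - [0.4,-0.74,0,0,0,0,60]
    - [0.4,-0.74,0,0,0,0,60]
    - [0.4,-0.74,0,0,0,0,60]
    - [0.4,-0.74,0,0,0,0,60]
    - [0.4,-0.74,0,0,0,0,60]
    - [0.4,-0.74,0,0,0,0,60]
    - [0.4,-0.74,0,0,0,0,60]
    - [0.4,-0.74,0,0,0,0,60]
    - [0.4,-0.74,0,0,0,0,60]

```text
time: 3.4
tool_pos: [0.5945, -0.1129, 0.3304]
tool_rot: [-0.001, 0.0, 1.0, 0.0]
contact_force: [0.1, 0.5, -1.1]
gripper_width: 0.763
```

```bash
cat >> h.py <<'E'
from scipy.spatial.transform import Rotation as Ro
def wristT(s,f):
    q=np.array(s['tool_rot']);M=np.eye(4);M[:3,:3]=Ro.from_quat([q[1],q[2],q[3],q[0]]).as_matrix();M[:3,3]=s['tool_pos']
    return M@np.array(f['hand_eye'])
def wrist(name=None):
    s=monitor.state();f=grab('wrist',name)
    C=np.linalg.inv(wristT(s,f)); f['rvec']=cv2.Rodrigues(C[:3,:3])[0]; f['tvec']=C[:3,3]
    return f
E
python3 - <<'E'
from h import *
np.set_printoptions(precision=3,suppress=True)
f=wrist('w1'); S=grab('side','side1')
import pickle; pickle.dump(f,open('w1.pkl','wb'))
print(monitor.state()['tool_pos'])
for n in ['crank_knob','clamp_axis','clamp_jaw','yellow_cap','front_spot']:
    print(n,[(np.round(x['uv'],1).tolist(),round(x['p'],2)) for x in eyes.pinpoint(n,'wrist')[:4]])
print(proj(f,[.614,-.116,.157]),proj(f,[.57,-.1,.157]))
E
```

```text
[ 0.594 -0.11   0.331]
crank_knob [([276.0, 205.8], 0.76), ([261.2, 38.3], 0.65)]
clamp_axis [([290.7, 168.6], 0.78)]
clamp_jaw [([285.1, 155.3], 0.84), ([266.0, 23.7], 0.72)]
yellow_cap [([423.0, 224.5], 0.97)]
front_spot [([490.5, 140.9], 0.93)]
[[276.126 203.941]] [[290.833 164.602]]
```

View pics/w1.png

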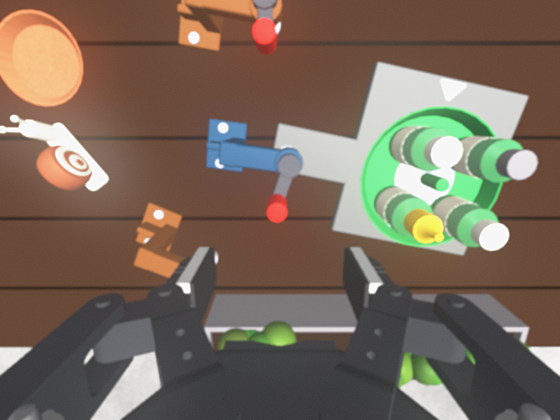

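```bash
python3 - <<'E'
from h import *
import pickle
np.set_printoptions(precision=3,suppress=True)
f=pickle.load(open('w1.pkl','rb'))
for n,uv,z in [('knob',(276,205.8),.157),('knobtop',(277,209),.178),('axis',(290.7,168.6),.157),('axisb',(289,162),.135),('jaw',(285.1,155.3),.03),('cap',(423,224.5),.141),('nozzle',(432,230),.178),('fs',(490.5,140.9),.141),('ptr',(453,88),.02),('caps',(446,152),.145),('caps',(522,165),.145),('capw',(493,236),.145),('board',(378,63),.02),('b',(527,97),.02),('b',(333,229),.02),('b',(465,254),.02)]:
    print(n,atz(f,uv,z)[:2])
E
```

```text
knob [ 0.616 -0.116]
knobtop [ 0.614 -0.115]
axis [ 0.574 -0.1  ]
axisb [ 0.57  -0.101]
jaw [ 0.574 -0.104]
cap [0.644 0.06 ]
nozzle [0.637 0.051]
fs [0.546 0.121]
ptr [0.48  0.138]
caps [0.558 0.072]
caps [0.572 0.159]
capw [0.658 0.143]
board [0.447 0.027]
b [0.492 0.247]
b [ 0.696 -0.024]
b [0.741 0.2  ]
```

Request:
step_arm:
  motion:
    - [0.041,-0.009,-0.1,0,0,0,60]
    - [0.041,-0.009,-0.2,0,0,0,60]
    - [0.041,-0.009,-0.26,0,0,0,60]
    - [0.041,-0.009,-0.32,0,0,0,60]
    - [0.041,-0.009,-0.35,0,0,0,60]
    - [0.041,-0.009,-0.376,0,0,0,60]
    - [0.041,-0.009,-0.376,0,0,0,60]

```text
time: 4.45
tool_pos: [0.6139, -0.1143, 0.1423]
tool_rot: [-0.001, -0.002, 1.0, 0.0]
contact_force: [-0.1, -0.6, 0.3]
gripper_width: 0.765
```

```bash
python3 - <<'E'
from h import *
f=wrist('w2');s=monitor.state();print(s['tool_pos'],s['contact_force'],s['time'])
E
```

```text
[ 0.61473766 -0.11458681  0.14387033] [ 0.16803087 -0.16468666  0.48047889] 4.5
```

View pics/w2.png

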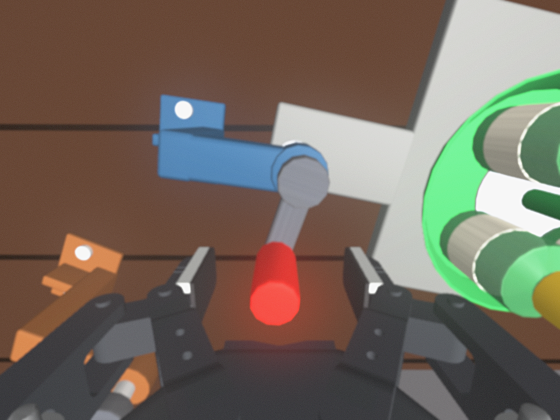

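The knob sits between the fingers at (276,280), centred. Closing on it.

Request:
step_arm:
  motion:
    - [0,0,0,0,0,0,255]
    - [0,0,0,0,0,0,255]
    - [0,0,0,0,0,0,255]
    - [0,0,0,0,0,0,255]
    - [0,0,0,0,0,0,255]
    - [0,0,0,0,0,0,255]
    - [0,0,0,0,0,0,255]

```text
time: 5.2
tool_pos: [0.6154, -0.1153, 0.145]
tool_rot: [0.001, -0.002, 1.0, -0.001]
contact_force: [0.2, -1.3, 5.8]
gripper_width: 0.241
```

```bash
python3 - <<'E'
from h import *
np.set_printoptions(precision=4,suppress=True)
for i in range(3):
    s=monitor.state();print(s['tool_pos'],s['contact_force'],s['gripper_width'])
f=wrist('w3');
print(monitor.state()['tool_pos'])
# plan arc
c=np.array([.572,-.1015]);p0=np.array([.6148,-.1146]);a0=np.arctan2(*(p0-c)[::-1]);print(np.degrees(a0),np.linalg.norm(p0-c))
for k in range(1,11):
    a=a0-.1*k*2; p=c+.0448*np.array([np.cos(a),np.sin(a)]); print(k, (p-p0)/.5, -.0008*k/.5)
E
```

```text
[ 0.6154 -0.1153  0.145 ] [ 0.1778 -1.3357  5.7984] 0.2406983763996915
[ 0.6154 -0.1153  0.145 ] [ 0.1778 -1.3357  5.7984] 0.2406983763996915
[ 0.6154 -0.1153  0.145 ] [ 0.1778 -1.3357  5.7984] 0.2406983763996915
[ 0.6154 -0.1153  0.1449]
-17.01802764842627 0.04475991510268987
1 [-0.0068 -0.0165] -0.0016
2 [-0.0169 -0.0313] -0.0032
3 [-0.0297 -0.0438] -0.0048000000000000004
4 [-0.0447 -0.0535] -0.0064
5 [-0.0614 -0.0601] -0.008
6 [-0.079  -0.0632] -0.009600000000000001
7 [-0.0969 -0.0627] -0.0112
8 [-0.1143 -0.0587] -0.0128
9 [-0.1306 -0.0513] -0.014400000000000001
10 [-0.1451 -0.0408] -0.016
```

View pics/w3.png

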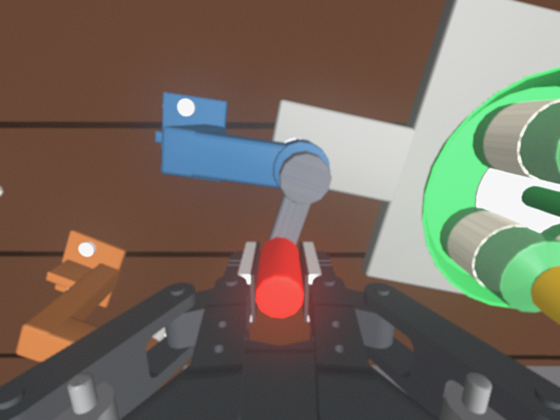

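Request:
step_arm:
  motion:
    - [0,0,0.004,0,0,0,255]
    - [-0.003,-0.0085,0.003,0,0,0,255]
    - [-0.007,-0.0165,0.002,0,0,0,255]
    - [-0.0115,-0.024,0.0015,0,0,0,255]
    - [-0.017,-0.031,0.001,0,0,0,255]
    - [-0.023,-0.038,0,0,0,0,255]
    - [-0.03,-0.044,-0.001,0,0,0,255]

```text
time: 5.95
tool_pos: [0.5999, -0.1373, 0.1429]
tool_rot: [0.001, -0.002, 1.0, -0.0]
contact_force: [3.5, -0.9, -0.4]
gripper_width: 0.243
```

```bash
python3 - <<'E'
from h import *
np.set_printoptions(precision=4,suppress=True)
s=monitor.state();print(s['tool_pos'],s['contact_force'],s['gripper_width'])
f=wrist('w4');s=monitor.state();print(s['tool_pos'],s['contact_force'],s['gripper_width'],s['ft_torque'])
E
```

```text
[ 0.5999 -0.1373  0.1429] [ 3.4669 -0.8635 -0.4256] 0.24326706496956013
[ 0.5992 -0.1377  0.1428] [ 4.4527 -2.2466  0.1786] 0.23676423423231802 [-0.3888 -0.6723 -0.0319]
```

View pics/w4.png

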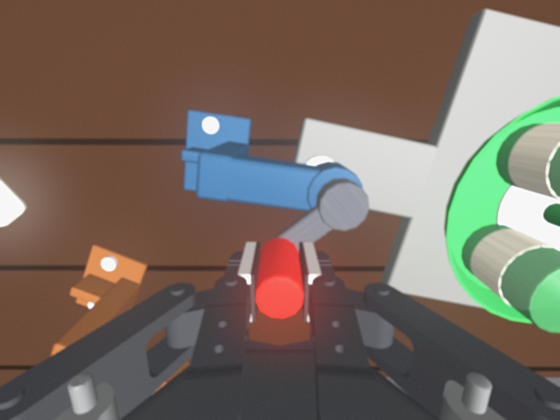

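```bash
cat > arc.py <<'E'
import numpy as np,sys
np.set_printoptions(precision=4,suppress=True)
def arc(c,r,p,st,n,dz):
    c=np.array(c);p=np.array(p);a0=np.arctan2(*(p-c)[::-1]);print(np.degrees(a0),np.linalg.norm(p-c))
    for k in range(1,n+1):
        a=a0-st*k;q=c+r*np.array([np.cos(a),np.sin(a)]);print(k,np.round((q-p)/.5,4),round(-dz*st*k/.5,4))
E
python3 -c "
from arc import *
arc((.5725,-.1015),.0455,(.5995,-.1377),.12,10,.004)"
```

```text
-53.28234941703128 0.04516015943284523
1 [-0.0087 -0.0065] -0.001
2 [-0.0185 -0.0114] -0.0019
3 [-0.0288 -0.015 ] -0.0029
4 [-0.0394 -0.0174] -0.0038
5 [-0.0503 -0.0185] -0.0048
6 [-0.0612 -0.0183] -0.0058
7 [-0.072  -0.0168] -0.0067
8 [-0.0826 -0.014 ] -0.0077
9 [-0.0927 -0.01  ] -0.0086
10 [-0.1023 -0.0047] -0.0096
```

Request:
step_arm:
  motion:
    - [-0.0087,-0.0065,-0.001,0,0,0,255]
    - [-0.0185,-0.0115,-0.002,0,0,0,255]
    - [-0.029,-0.015,-0.003,0,0,0,255]
    - [-0.0395,-0.0175,-0.004,0,0,0,255]
    - [-0.05,-0.0185,-0.005,0,0,0,255]
    - [-0.061,-0.0183,-0.006,0,0,0,255]
    - [-0.072,-0.017,-0.007,0,0,0,255]
    - [-0.0825,-0.014,-0.0075,0,0,0,255]
    - [-0.0925,-0.01,-0.0085,0,0,0,255]
    - [-0.1025,-0.0047,-0.0095,0,0,0,255]

```text
time: 7.0
tool_pos: [0.5472, -0.1392, 0.1378]
tool_rot: [-0.001, -0.002, 1.0, -0.0]
contact_force: [1.2, -4.8, 0.3]
gripper_width: 0.238
```

```bash
python3 - <<'E'
from h import *
np.set_printoptions(precision=4,suppress=True)
f=wrist('w5');f=grab('side','s5');s=monitor.state();print(s['time'],s['tool_pos'],s['contact_force'],s['gripper_width'],s['ft_torque'])
from arc import arc
arc((.5725,-.1015),.0455,s['tool_pos'][:2],.06,10,.004)
E
```

```text
7.1 [ 0.5467 -0.1386  0.1378] [-3.9605 -3.5378  1.4586] 0.24282944797011002 [-0.6501  0.5031 -0.009 ]
-124.83679422955927 0.04523743545939203
1 [-0.0047  0.0028] -0.0005
2 [-0.0089  0.0063] -0.001
3 [-0.0128  0.0101] -0.0014
4 [-0.0166  0.0141] -0.0019
5 [-0.0201  0.0183] -0.0024
6 [-0.0233  0.0227] -0.0029
7 [-0.0262  0.0273] -0.0034
8 [-0.0289  0.032 ] -0.0038
9 [-0.0313  0.0369] -0.0043
10 [-0.0334  0.042 ] -0.0048
```

View pics/w5.png

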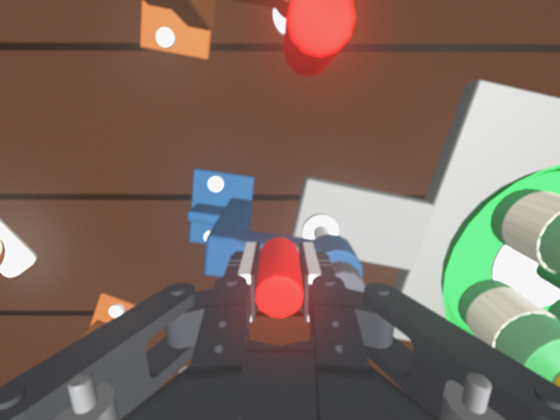

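Request:
step_arm:
  motion:
    - [-0.005,0.002,-0.0005,0,0,0,255]
    - [-0.0095,0.0055,-0.001,0,0,0,255]
    - [-0.0135,0.0093,-0.0015,0,0,0,255]
    - [-0.0175,0.0133,-0.002,0,0,0,255]
    - [-0.021,0.0175,-0.0025,0,0,0,255]
    - [-0.0243,0.022,-0.003,0,0,0,255]

```text
time: 7.7
tool_pos: [0.5357, -0.1278, 0.1364]
tool_rot: [-0.0, -0.002, 1.0, 0.0]
contact_force: [-0.7, -3.8, 0.8]
gripper_width: 0.239
```

```bash
cat > chk.py <<'E'
from h import *
from arc import arc
np.set_printoptions(precision=4,suppress=True)
import sys
s=monitor.state();p=s['tool_pos'];F=s['contact_force'];c=np.array([.5725,-.1020])
a=np.arctan2(*(p[:2]-c)[::-1]);print(s['time'],p,F,s['gripper_width'])
print('travel',(np.radians(-17)-a)%(2*np.pi),'r',np.linalg.norm(p[:2]-c),'tan',F[0]*-np.sin(a)+F[1]*np.cos(a),'rad',F[0]*np.cos(a)+F[1]*np.sin(a))
arc(c,.0455,p[:2],.06,8,.004)
E
python3 chk.py
```

```text
7.7 [ 0.5357 -0.1278  0.1364] [-0.7417 -3.8157  0.7726] 0.23948653638086878
travel 2.2331255506260828 r 0.044978137137240706 tan 2.6976793152704377 rad 2.798537942155148
-144.9486691737026 0.044978137137240706
1 [-0.0039  0.004 ] -0.0005
2 [-0.0066  0.0087] -0.001
3 [-0.009   0.0136] -0.0014
4 [-0.0111  0.0186] -0.0019
5 [-0.013   0.0237] -0.0024
6 [-0.0145  0.029 ] -0.0029
7 [-0.0157  0.0343] -0.0034
8 [-0.0166  0.0397] -0.0038
```

Free-turning friction is 2.7 N tangential; no contact yet. Continue in small steps.

Request:
step_arm:
  motion:
    - [-0.0035,0.004,-0.0005,0,0,0,255]
    - [-0.0066,0.0087,-0.001,0,0,0,255]
    - [-0.009,0.0136,-0.0015,0,0,0,255]

```text
time: 8.0
tool_pos: [0.5315, -0.1209, 0.1357]
tool_rot: [0.0, -0.002, 1.0, 0.0]
contact_force: [-0.2, -3.4, 0.2]
gripper_width: 0.237
```

```bash
python3 chk.py
```

```text
8.0 [ 0.5315 -0.1209  0.1357] [-0.2312 -3.3821  0.193 ] 0.23726972104934604
travel 2.4129601584529334 r 0.0451097706933664 tan 2.974757656918745 rad 1.6257678348543565
-155.25243321257147 0.0451097706933664
1 [-0.0028  0.0047] -0.0005
2 [-0.0047  0.0098] -0.001
3 [-0.0062  0.0151] -0.0014
4 [-0.0074  0.0204] -0.0019
5 [-0.0083  0.0258] -0.0024
6 [-0.0088  0.0312] -0.0029
7 [-0.0091  0.0367] -0.0034
8 [-0.009   0.0421] -0.0038
```

Request:
step_arm:
  motion:
    - [-0.0025,0.005,-0.0005,0,0,0,255]
    - [-0.0045,0.01,-0.001,0,0,0,255]

```text
time: 8.2
tool_pos: [0.53, -0.1173, 0.1357]
tool_rot: [0.001, -0.002, 1.0, -0.002]
contact_force: [3.3, -9.7, -3.0]
gripper_width: 0.242
```

```bash
python3 chk.py
```

```text
8.2 [ 0.53   -0.1173  0.1357] [ 3.257  -9.7132 -2.9664] 0.24158193387965476
travel 2.4990433385701585 r 0.04513229753266257 tan 10.242216740109718 rad 0.22854445759864328
-160.18463612035296 0.04513229753266257
1 [-0.0024  0.0049] -0.0005
2 [-0.0038  0.0102] -0.001
3 [-0.0048  0.0156] -0.0014
4 [-0.0056  0.021 ] -0.0019
5 [-0.006   0.0264] -0.0024
6 [-0.0061  0.0319] -0.0029
7 [-0.0058  0.0373] -0.0034
8 [-0.0053  0.0428] -0.0038
```

Request:
step_arm:
  motion:
    - [0,0,0,0,0,0,255]
    - [0,0,0,0,0,0,255]

```text
time: 8.4
tool_pos: [0.53, -0.1172, 0.1357]
tool_rot: [0.001, -0.002, 1.0, -0.001]
contact_force: [1.8, -6.4, -1.9]
gripper_width: 0.239
```

```bash
python3 chk.py; python3 - <<'E'
from h import *
f=wrist('w6');f=grab('side','s6')
E
```

```text
8.4 [ 0.53   -0.1172  0.1357] [ 1.8284 -6.4356 -1.9354] 0.2387779545894662
travel 2.501646408866335 r 0.04514152492336666 tan 6.675500141004978 rad 0.4440642790318696
-160.33378106209975 0.04514152492336666
1 [-0.0024  0.005 ] -0.0005
2 [-0.0037  0.0102] -0.001
3 [-0.0048  0.0156] -0.0014
4 [-0.0055  0.021 ] -0.0019
5 [-0.0059  0.0265] -0.0024
6 [-0.006   0.0319] -0.0029
7 [-0.0057  0.0374] -0.0034
8 [-0.0051  0.0428] -0.0038
```

View pics/w6.png

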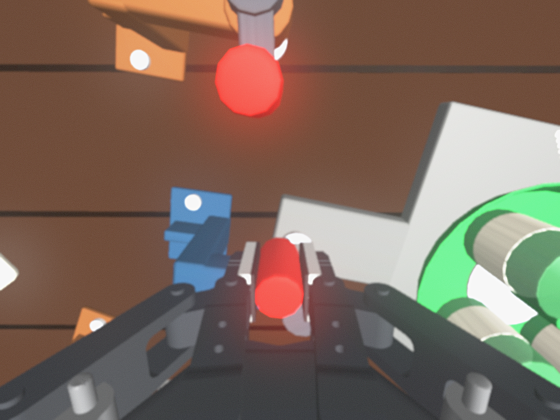

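Request:
step_arm:
  motion:
    - [-0.0005,0.0016,0,0,0,0,255]
    - [-0.0005,0.0016,0,0,0,0,255]

```text
time: 8.7
tool_pos: [0.5299, -0.117, 0.1357]
tool_rot: [0.001, -0.002, 1.0, -0.002]
contact_force: [3.0, -7.1, -2.5]
gripper_width: 0.241
```

```bash
python3 chk.py|head -2
```

```text
8.7 [ 0.5299 -0.117   0.1357] [ 3.0184 -7.0747 -2.4821] 0.24139105592293236
travel 2.5072666409344952 r 0.0451409066338726 tan 7.675106251890615 rad -0.5045510229191277
```

Request:
step_arm:
  motion:
    - [-0.0005,0.001,0,0,0,0,80]
    - [0,-0.001,0,0,0,0,80]
    - [0,-0.001,0,0,0,0,80]
    - [0,-0.001,0,0,0,0,80]
    - [0,-0.001,0.05,0,0,0,80]
    - [0,-0.001,0.13,0,0,0,80]
    - [0,-0.001,0.22,0,0,0,80]
    - [0,-0.001,0.3,0,0,0,80]
    - [0,-0.001,0.34,0,0,0,80]
    - [0,-0.001,0.34,0,0,0,80]

```text
time: 9.7
tool_pos: [0.5307, -0.1162, 0.3102]
tool_rot: [0.004, -0.002, 1.0, -0.001]
contact_force: [0.4, -1.4, 0.1]
gripper_width: 0.684
```

```bash
python3 - <<'E'
from h import *
import pickle
np.set_printoptions(precision=4,suppress=True)
s=monitor.state();print(s['time'],s['tool_pos'],s['contact_force'],s['gripper_width'])
f=wrist('w7');pickle.dump(f,open('w7.pkl','wb'))
for n in ['crank_knob','clamp_axis','clamp_jaw','yellow_cap','front_spot','pointer','carousel']:
    print(n,[(np.round(x['uv'],1).tolist(),round(x['p'],2)) for x in eyes.pinpoint(n,'wrist')[:3]])
E
```

```text
9.7 [ 0.5307 -0.1162  0.3102] [ 0.4177 -1.4179  0.1352] 0.6836561093031063
crank_knob [([265.9, 107.5], 0.82), ([276.0, 189.4], 0.57)]
clamp_axis [([294.3, 225.1], 0.9), ([269.3, 52.3], 0.88), ([287.1, 198.4], 0.47)]
clamp_jaw [([284.3, 198.6], 0.92), ([271.5, 70.7], 0.67)]
yellow_cap [([426.2, 277.6], 0.98)]
front_spot [([494.1, 201.5], 0.98)]
pointer [([455.2, 136.8], 0.76)]
carousel [([422.5, 218.5], 0.95)]
```

View pics/w7.png

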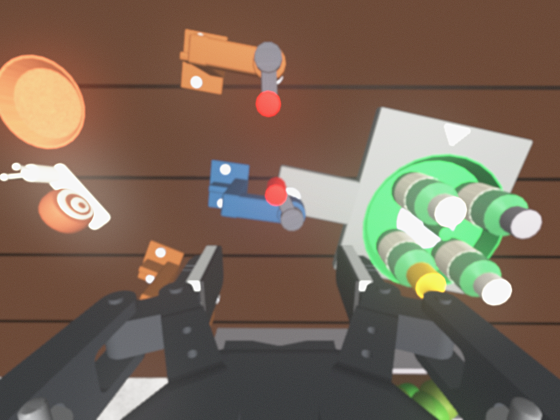

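Request:
step_arm:
  motion:
    - [0.222,0.35,0,0,0,0,80]
    - [0.222,0.35,0,0,0,0,80]
    - [0.222,0.35,0,0,0,0,80]
    - [0.222,0.35,0,0,0,0,80]
    - [0.222,0.35,0,0,0,0,80]
    - [0.222,0.35,0,0,0,0,80]

```text
time: 10.7
tool_pos: [0.6402, 0.0604, 0.3039]
tool_rot: [-0.001, -0.003, 1.0, -0.0]
contact_force: [0.1, -0.0, -0.9]
gripper_width: 0.682
```

```bash
python3 - <<'E'
from h import *
import pickle
np.set_printoptions(precision=4,suppress=True)
f=wrist('w8');pickle.dump(f,open('w8.pkl','wb'))
s=monitor.state();print(s['time'],s['tool_pos'],s['contact_force'],s['gripper_width'])
for n,z in [('yellow_cap',.141),('front_spot',.141),('pointer',.02),('carousel',.022),('foot_board',0.)]:
    print(n,[(np.round(x['uv'],1).tolist(),round(x['p'],2),atz(f,x['uv'],z)[:2]) for x in eyes.pinpoint(n,'wrist')[:3]])
E
```

```text
10.75 [0.6398 0.0592 0.3043] [ 0.3875 -0.0403 -0.4806] 0.6831506880939758
yellow_cap [([277.4, 193.2], 0.89, array([0.6446, 0.0588])), ([89.1, 75.7], 0.62, array([ 0.5295, -0.1226]))]
front_spot [([342.8, 97.3], 0.74, array([0.5477, 0.1225]))]
pointer [([336.2, 50.9], 0.74, array([0.4817, 0.1346]))]
carousel [([314.8, 150.6], 0.94, array([0.6109, 0.1113])), ([313.5, 148.2], 0.29, array([0.6075, 0.1093]))]
foot_board [([313.3, 149.2], 0.57, array([0.6109, 0.1116]))]
```

View pics/w8.png

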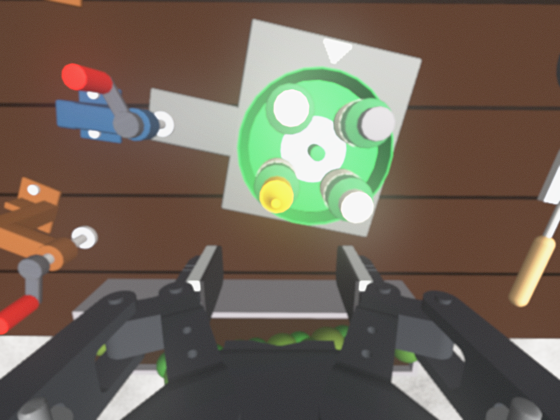

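```bash
python3 - <<'E'
from h import *
import pickle
np.set_printoptions(precision=4,suppress=True)
f=pickle.load(open('w8.pkl','rb'))
im=f['pixels'].astype(int)
cap={k:atz(f,uv,.145)[:2] for k,uv in dict(w1=(291,108),g=(376,124),w2=(356,206)).items()}
print(cap,'mid ww',(cap['w1']+cap['w2'])/2)
y=atz(f,(276.3,194.5),.150)[:2];print('yel',y, 'noz',atz(f,(276,202),.180)[:2],'mid yg',(y+cap['g'])/2)
c=[atz(f,u,.02)[:2] for u in [(254,20),(421,58),(367,236),(222,208)]];print(c)
e=(c[1]-c[0])/np.linalg.norm(c[1]-c[0]);e2=(c[2]-c[1]);e3=c[3]-c[0];e4=c[2]-c[3]
for v in (c[1]-c[0],c[2]-c[3],e2,e3): print(np.linalg.norm(v),np.degrees(np.arctan2(v[1],v[0])))
print('ptr tri',*[atz(f,u,.02)[:2] for u in [(324,39),(351,45),(334,62)]])
# clamp/tongue edges
print('tongue',*[atz(f,u,.02)[:2] for u in [(152,89),(149,142)]])
# green circle fit
hsv=cv2.cvtColor(f['pixels'],cv2.COLOR_RGB2HSV)
m=((hsv[...,0]>55)&(hsv[...,0]<80)&(hsv[...,1]>120)).astype(np.uint8);m[:60]=0;m[240:]=0;m[:,:235]=0;m[:,400:]=0
pts=np.argwhere(m)[:,::-1];h=cv2.convexHull(pts.astype(np.float32).reshape(-1,1,2));el=cv2.fitEllipse(h);print(el)
for z in (.03,.04,.05): print(z,atz(f,el[0],z)[:2],np.linalg.norm(atz(f,(el[0][0]+el[1][0]/2,el[0][1]),z)-atz(f,el[0],z)))
E
```

```text
{'w1': array([0.5581, 0.0718]), 'g': array([0.5727, 0.1561]), 'w2': array([0.6573, 0.1429])} mid ww [0.6077 0.1073]
yel [0.6438 0.0577] noz [0.6436 0.0577] mid yg [0.6083 0.1069]
[array([0.4464, 0.0274]), array([0.4896, 0.2471]), array([0.742 , 0.1979]), array([ 0.6977, -0.0257])]
0.2238814668660175 78.89664844535596
0.2279365384815159 78.7965790366357
0.2571766264668092 -11.027435851485816
0.25680515800754583 -11.932004109198894
ptr tri [0.4678 0.118 ] [0.4746 0.1536] [0.495  0.1325]
tongue [ 0.5297 -0.1125] [ 0.6002 -0.1249]
((315.162841796875, 145.48179626464844), (151.55116271972656, 157.20782470703125), 39.27404022216797)
0.03 [0.6031 0.1106] 0.10558536055596805
0.04 [0.6023 0.1094] 0.10305072686185042
0.05 [0.6015 0.1082] 0.10051609316773283
```

Request:
step_arm:
  motion:
    - [0.007,-0.003,-0.1,0,0,0,80]
    - [0.007,-0.003,-0.18,0,0,0,80]
    - [0.007,-0.003,-0.24,0,0,0,80]
    - [0.007,-0.003,-0.29,0,0,0,80]
    - [0.007,-0.003,-0.33,0,0,0,80]
    - [0.007,-0.003,-0.354,0,0,0,80]
    - [0.007,-0.003,-0.354,0,0,0,80]

```text
time: 11.7
tool_pos: [0.6421, 0.0569, 0.1263]
tool_rot: [-0.002, -0.001, 1.0, 0.0]
contact_force: [0.6, 0.5, 0.6]
gripper_width: 0.685
```

```bash
python3 - <<'E'
from h import *
f=wrist('w9');S=grab('side','s9');s=monitor.state();print(s['tool_pos'],s['contact_force'],s['time'])
cv2.imwrite('pics/s9c.png',cv2.cvtColor(cv2.resize(S['pixels'][110:275,180:400],None,fx=3.3,fy=3.3,interpolation=cv2.INTER_CUBIC),cv2.COLOR_RGB2BGR))
E
```

```text
[0.64402917 0.05715397 0.129342  ] [-0.52140049  0.90578842  0.47666266] 11.8
```

View pics/w9.png

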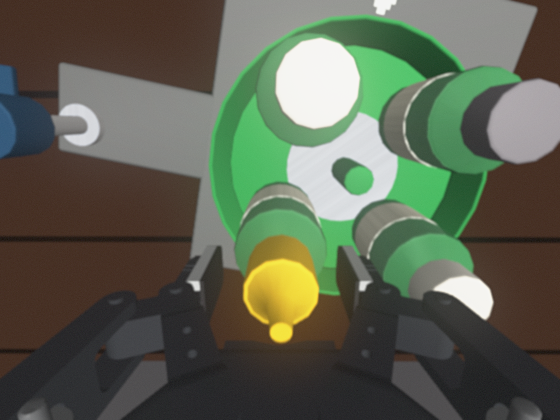

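View pics/s9c.png

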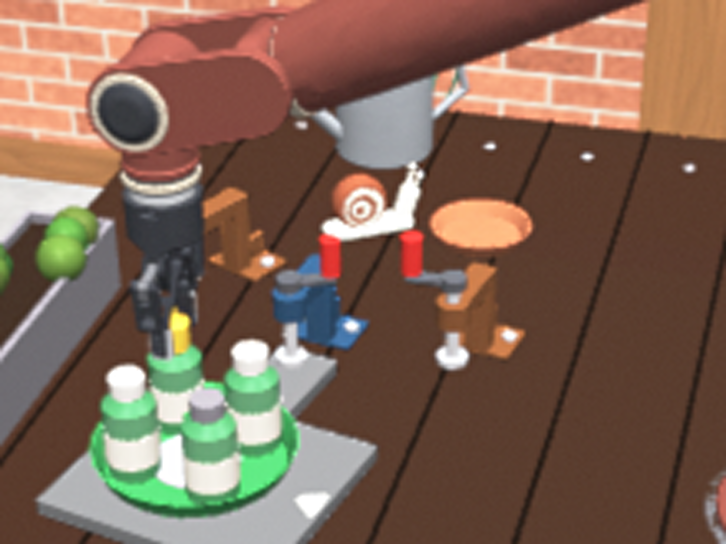

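Request:
step_arm:
  motion:
    - [0,0,0,0,0,0,255]
    - [0,0,0,0,0,0,255]
    - [0,0,0,0,0,0,255]
    - [0,0,0,0,0,0,255]
    - [0,0,0,0,0,0,255]
    - [0,0,0,0,0,0,255]
    - [0,0,0,0,0,0,255]

```text
time: 12.5
tool_pos: [0.6449, 0.0575, 0.1305]
tool_rot: [0.002, -0.002, 1.0, -0.0]
contact_force: [-0.3, 0.4, 5.6]
gripper_width: 0.38
```

```bash
python3 - <<'E'
from h import *
np.set_printoptions(precision=4,suppress=True)
f=wrist('w10');s=monitor.state();print(s['tool_pos'],s['contact_force'],s['time'],s['gripper_width'])
from arc import arc
arc((.607,.106),.062,s['tool_pos'][:2],.12,10,0)
E
```

```text
[0.6448 0.0575 0.1305] [-0.8713 -0.3726  5.277 ] 12.55 0.3790380935713407
-52.03519822187386 0.061488069843493025
1 [-0.0116 -0.0092] 0.0
2 [-0.0248 -0.0161] 0.0
3 [-0.0387 -0.0214] 0.0
4 [-0.0531 -0.025 ] 0.0
5 [-0.0679 -0.0268] 0.0
6 [-0.0828 -0.0268] 0.0
7 [-0.0975 -0.0251] 0.0
8 [-0.112  -0.0216] 0.0
9 [-0.1259 -0.0164] 0.0
10 [-0.1391 -0.0096] 0.0
```

View pics/w10.png

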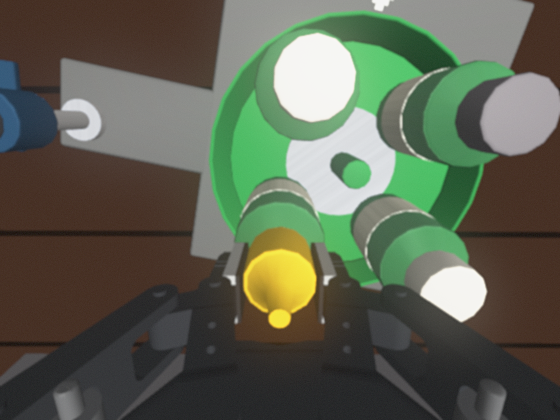

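Request:
step_arm:
  motion:
    - [-0.0115,-0.009,0.004,0,0,0,255]
    - [-0.025,-0.016,0.004,0,0,0,255]
    - [-0.0387,-0.0214,0.004,0,0,0,255]
    - [-0.053,-0.025,0.004,0,0,0,255]
    - [-0.068,-0.0268,0.004,0,0,0,255]
    - [-0.0828,-0.0268,0.004,0,0,0,255]
    - [-0.0828,-0.0268,0.004,0,0,0,255]

```text
time: 13.25
tool_pos: [0.6011, 0.046, 0.1305]
tool_rot: [0.0, -0.002, 1.0, 0.002]
contact_force: [0.8, 8.2, 1.4]
gripper_width: 0.379
```

```bash
python3 - <<'E'
from h import *
np.set_printoptions(precision=4,suppress=True)
f=wrist('w11');s=monitor.state();print(s['tool_pos'],s['contact_force'],s['time'],s['gripper_width'])
from arc import arc
arc((.607,.106),.062,s['tool_pos'][:2],.12,8,0)
E
```

```text
[0.6014 0.046  0.1305] [-0.0368  6.794   1.9761] 13.3 0.3795143819454755
-95.28531006650041 0.06029256541997687
1 [-0.015  -0.0011] 0.0
2 [-0.0293  0.0029] 0.0
3 [-0.0431  0.0085] 0.0
4 [-0.056   0.0158] 0.0
5 [-0.068   0.0246] 0.0
6 [-0.0789  0.0348] 0.0
7 [-0.0885  0.0462] 0.0
8 [-0.0966  0.0586] 0.0
```

View pics/w11.png

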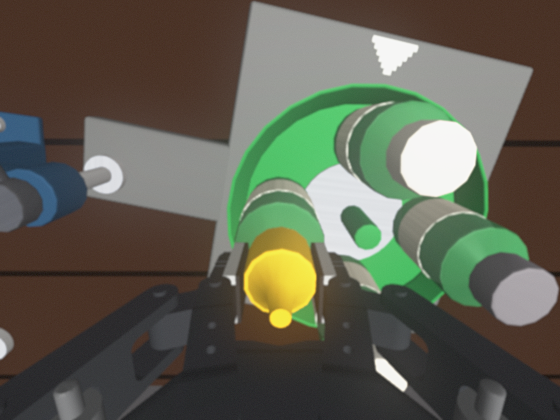

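```bash
python3 - <<'E'
import numpy as np
c=np.array([.6083,.1076]);ref=np.array([.6015,.0442]);a0=np.radians(-96.4)
for k in range(1,15):
    a=a0-.1*k;print(k,np.round((c+.062*np.array([np.cos(a),np.sin(a)])-ref)/.5,4))
E
```

```text
1 [-0.0125  0.0056]
2 [-0.0244  0.0088]
3 [-0.036   0.0132]
4 [-0.0471  0.0187]
5 [-0.0576  0.0253]
6 [-0.0674  0.0329]
7 [-0.0764  0.0415]
8 [-0.0844  0.0509]
9 [-0.0915  0.061 ]
10 [-0.0976  0.0719]
11 [-0.1025  0.0832]
12 [-0.1063  0.095 ]
13 [-0.1088  0.1072]
14 [-0.1102  0.1195]
```

Request:
step_arm:
  motion:
    - [-0.0125,0.0055,0,0,0,0,255]
    - [-0.0245,0.009,0,0,0,0,255]
    - [-0.036,0.013,0,0,0,0,255]
    - [-0.047,0.0185,0,0,0,0,255]
    - [-0.0575,0.025,0,0,0,0,255]
    - [-0.0675,0.033,0,0,0,0,255]
    - [-0.0765,0.0415,0,0,0,0,255]
    - [-0.0845,0.051,0,0,0,0,255]
    - [-0.0915,0.061,0,0,0,0,255]
    - [-0.0975,0.072,0,0,0,0,255]

```text
time: 14.3
tool_pos: [0.5529, 0.0801, 0.1305]
tool_rot: [-0.0, -0.002, 1.0, -0.0]
contact_force: [-0.8, -1.6, 4.9]
gripper_width: 0.38
```

```bash
python3 - <<'E'
from h import *
np.set_printoptions(precision=4,suppress=True)
f=wrist('w12');s=monitor.state();print(s['tool_pos'],s['contact_force'],s['time'],s['gripper_width'])
T=grab('top','t12');S=grab('side','s12')
c=np.array([.6083,.1076]);d=s['tool_pos'][:2]-c;print(np.degrees(np.arctan2(d[1],d[0])),np.linalg.norm(d))
E
```

```text
[0.5524 0.0812 0.1305] [-2.768  -0.2548  4.937 ] 14.35 0.375446980874987
-154.74242621090087 0.061829252665905284
```

View pics/w12.png

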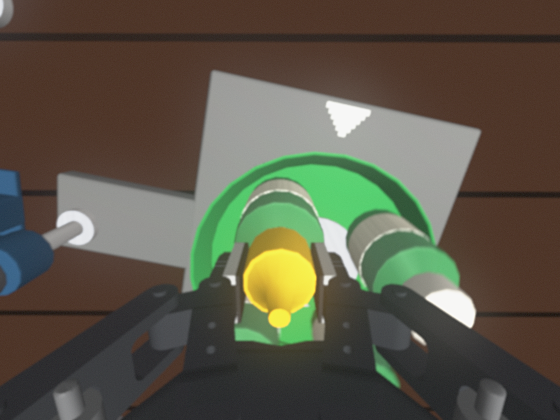

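```bash
python3 - <<'E'
from h import *
from scipy.optimize import least_squares
np.set_printoptions(precision=4,suppress=True)
P=np.array([(.6448,.0575),(.6014,.046),(.5524,.0812)])
r=least_squares(lambda c:np.linalg.norm(P-c,axis=1)-.062,[.608,.107]);print(r.x,r.fun)
f=wrist('w13');g=cv2.cvtColor(f['pixels'],cv2.COLOR_RGB2GRAY)
cv2.imwrite('pics/w13c.png',cv2.resize(cv2.cvtColor(f['pixels'],cv2.COLOR_RGB2BGR)[50:280,40:500],None,fx=1.7,fy=1.7,interpolation=cv2.INTER_CUBIC))
# board top pixels grey mask -> front edge fit
im=f['pixels'].astype(int);mx=im.max(2);mn=im.min(2)
m=(mx-mn<20)&(mx>110)&(mx<200)
# front edge: first mask row per column between 225..470
def fit(pts):
    W=np.array([atz(f,p,.02)[:2] for p in pts])
    vx,vy,x0,y0=cv2.fitLine(W.astype(np.float32),cv2.DIST_HUBER,0,0.001,0.001).ravel()
    return np.degrees(np.arctan2(vy,vx)),x0,y0,len(pts)
pts=[(c,np.argmax(m[60:160,c])+60-.5) for c in range(222,470,3)]
print('front',fit(pts))
pts=[(c,np.argmax(m[160:260,c])+160-.5) for c in range(66,185,2)]
print('tongue up',fit(pts))
pts=[(np.argmax(m[rr,150:300])+150-.5,rr) for rr in range(80,185,2)]
print('left side',fit(pts))
w=(mn>215);w[:90]=0;w[150:]=0;w[:,:310]=0;w[:,385:]=0
ys,xs=np.nonzero(w);print(len(xs),xs.mean(),ys.mean());pc=atz(f,(xs.mean(),ys.mean()),.02)[:2];print('ptr',pc)
d=pc-r.x;print(np.linalg.norm(d),np.degrees(np.arctan2(d[1],d[0])))
E
```

```text
[0.6084 0.1077] [-0.      0.0001 -0.    ]
front (np.float32(78.41257), np.float32(0.46678033), np.float32(0.13687529), 83)
tongue up (np.float32(78.56951), np.float32(0.5388092), np.float32(-0.05471806), 60)
left side (np.float32(-11.681019), np.float32(0.49259475), np.float32(0.015709307), 53)
886 344.3476297968397 117.28555304740406
ptr [0.4797 0.1344]
0.13149173906605693 168.25694236394912
```

View pics/w13c.png

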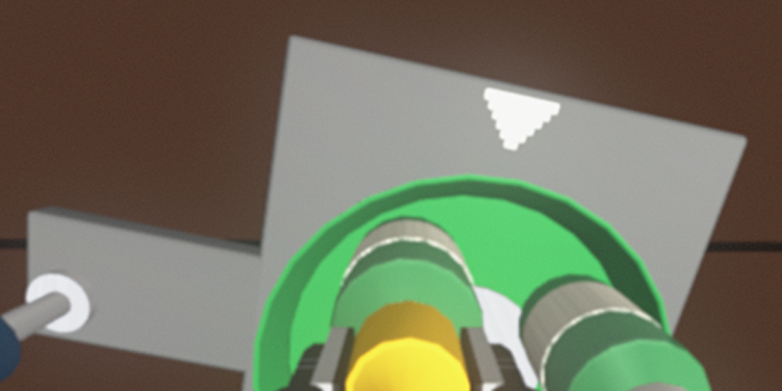

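```bash
python3 - <<'E'
import numpy as np
c=np.array([.6084,.1077]);ref=np.array([.5526,.0808]);a0=np.radians(-154.5);a1=np.radians(-191.55)
for k in range(1,8):
    a=a0+(a1-a0)*k/7;print(k,np.round((c+.062*np.array([np.cos(a),np.sin(a)])-ref)/.5,4))
E
```

```text
1 [-0.0048  0.011 ]
2 [-0.0082  0.0219]
3 [-0.0107  0.0331]
4 [-0.012   0.0444]
5 [-0.0124  0.0559]
6 [-0.0117  0.0673]
7 [-0.0099  0.0786]
```

Request:
step_arm:
  motion:
    - [-0.0048,0.011,0.002,0,0,0,255]
    - [-0.0082,0.022,0.002,0,0,0,255]
    - [-0.0107,0.033,0.002,0,0,0,255]
    - [-0.012,0.0445,0.002,0,0,0,255]
    - [-0.0124,0.056,0.002,0,0,0,255]
    - [-0.0117,0.0673,0.002,0,0,0,255]
    - [-0.01,0.0786,0.002,0,0,0,255]
    - [-0.01,0.0786,0.002,0,0,0,255]
    - [-0.01,0.0786,0.002,0,0,0,255]
    - [-0.01,0.0786,0.002,0,0,0,255]

```text
time: 15.5
tool_pos: [0.5476, 0.1195, 0.1306]
tool_rot: [-0.001, -0.002, 1.0, 0.0]
contact_force: [-4.5, 1.7, -3.0]
gripper_width: 0.378
```

```bash
python3 - <<'E'
from h import *
np.set_printoptions(precision=4,suppress=True)
f=wrist('w14');s=monitor.state();print(s['tool_pos'],s['contact_force'],s['time'],s['gripper_width'])
T=grab('top','t14');S=grab('side','s14')
c=np.array([.6084,.1077]);d=s['tool_pos'][:2]-c;print(np.degrees(np.arctan2(d[1],d[0])),np.linalg.norm(d))
cv2.imwrite('pics/s14c.png',cv2.cvtColor(cv2.resize(S['pixels'][110:290,180:400],None,fx=3.3,fy=3.3,interpolation=cv2.INTER_CUBIC),cv2.COLOR_RGB2BGR))
im=f['pixels'].astype(int);mn=im.min(2);mx=im.max(2)
m=(mx-mn<20)&(mx>110)&(mx<200)
g=cv2.connectedComponentsWithStats((mn>215).astype(np.uint8));print([(x,cc) for x,cc in zip(g[2].tolist(),g[3].round(1).tolist()) if x[4]>200])
E
```

```text
[0.5476 0.1194 0.1306] [-4.3589  1.1992 -2.6692] 15.55 0.37616334534395973
169.1052102655057 0.061944649226247005
[([0, 0, 560, 420, 233030], [280.1, 209.5]), ([277, 108, 45, 36, 898], [296.8, 123.5]), ([14, 217, 36, 34, 589], [33.9, 231.9])]
```

View pics/w14.png

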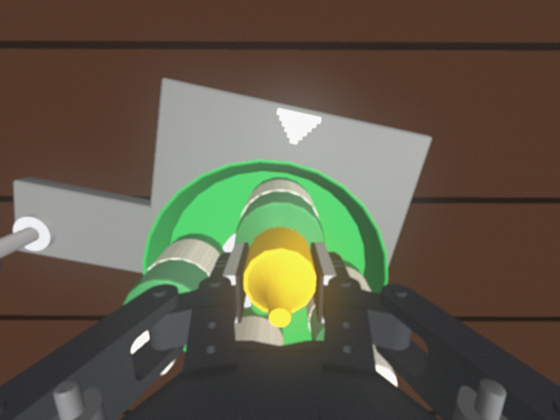

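View pics/s14c.png

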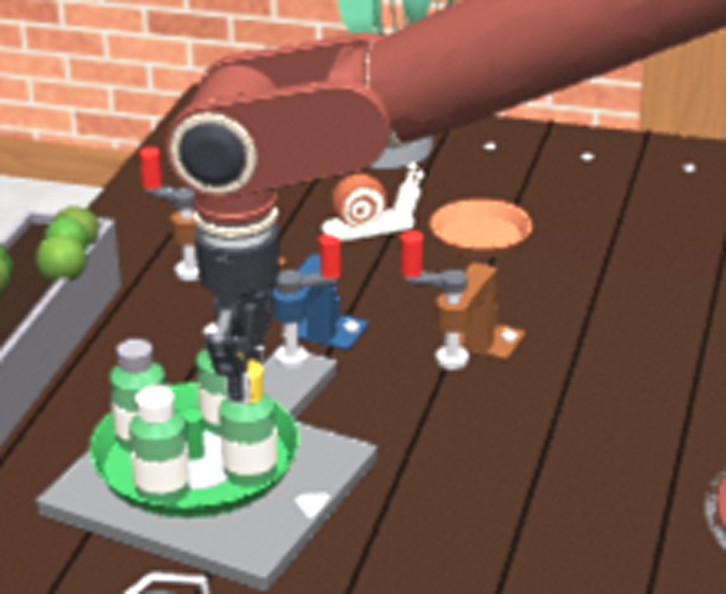

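View pics/t14.png

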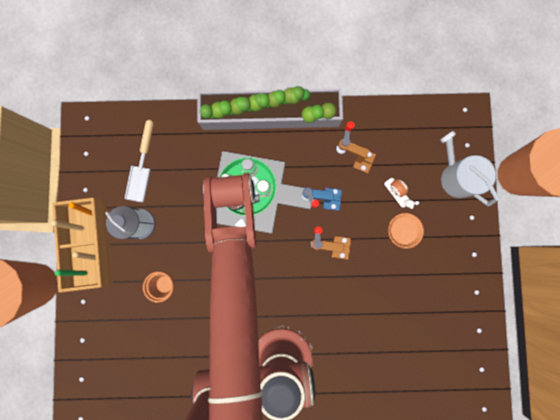

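```bash
python3 - <<'E'
from h import *
from scipy.optimize import least_squares
np.set_printoptions(precision=4,suppress=True)
P=np.array([(.6448,.0575),(.6014,.046),(.5524,.0812),(.5476,.1195)])
r=least_squares(lambda c:np.linalg.norm(P-c,axis=1)-.062,[.608,.107]);print(r.x,r.fun)
f=wrist();im=f['pixels'].astype(int);mx=im.max(2);mn=im.min(2);m=(mx-mn<20)&(mx>110)&(mx<200)
def fit(pts):
    W=np.array([atz(f,p,.02)[:2] for p in pts])
    vx,vy,x0,y0=cv2.fitLine(W.astype(np.float32),cv2.DIST_HUBER,0,0.001,0.001).ravel()
    return np.degrees(np.arctan2(vy,vx)),x0,y0
print('front',fit([(c,np.argmax(m[70:160,c])+70-.5) for c in range(172,425,3)]))
print('tongue',fit([(c,np.argmax(m[160:260,c])+160-.5) for c in range(22,140,2)]))
print('left',fit([(np.argmax(m[q,100:300])+100-.5,q) for q in range(90,185,2)]))
print('right',fit([(450-np.argmax(m[q,100:451][::-1])+.5,q) for q in range(145,240,2)]))
pc=atz(f,(296.8,123.5),.02)[:2];d=pc-r.x;print('ptr',pc,np.linalg.norm(d),np.degrees(np.arctan2(d[1],d[0])))
print('target168.5',r.x+.062*np.array([np.cos(np.radians(168.5)),np.sin(np.radians(168.5))]))
for n,z in [('front_spot',.141),('yellow_cap',.141),('pointer',.02)]:
    print(n,[(np.round(x['uv'],1).tolist(),round(x['p'],2),atz(f,x['uv'],z)[:2]) for x in eyes.pinpoint(n,'wrist')[:2]])
E
```

```text
[0.6084 0.1077] [-0.0001  0.0001 -0.     -0.    ]
front (np.float32(78.41054), np.float32(0.46613318), np.float32(0.13574651))
tongue (np.float32(78.57217), np.float32(0.53806764), np.float32(-0.056430213))
left (np.float32(-11.709392), np.float32(0.49142426), np.float32(0.015907228))
right (np.float32(-11.509965), np.float32(0.5384678), np.float32(0.23882045))
ptr [0.4796 0.1342] 0.13152777457065534 168.37351353795867
target168.5 [0.5477 0.12  ]
front_spot [([283.3, 264.0], 0.71, array([0.5458, 0.1218]))]
yellow_cap [([279.0, 266.8], 0.67, array([0.5474, 0.1196])), ([37.6, 228.9], 0.43, array([0.5275, 0.0038]))]
pointer [([298.1, 128.6], 0.87, array([0.4837, 0.1353]))]
```

Everything agrees on the 168.4° target: about 0.7 mm more in +y. I'll also relax x and z a little.

Request:
step_arm:
  motion:
    - [-0.001,0.0015,-0.001,0,0,0,255]
    - [-0.0015,0.0015,-0.001,0,0,0,255]
    - [-0.0015,0.0015,-0.001,0,0,0,255]
    - [-0.0015,0.0015,-0.001,0,0,0,255]

```text
time: 16.25
tool_pos: [0.5477, 0.12, 0.1306]
tool_rot: [0.0, -0.002, 1.0, -0.0]
contact_force: [-2.1, 0.7, -5.0]
gripper_width: 0.379
```

```bash
python3 - <<'E'
from h import *
np.set_printoptions(precision=4,suppress=True)
for i in range(3):
    f=eyes.grab_frame('side');s=monitor.state();d=s['tool_pos'][:2]-np.array([.6084,.1077]);print(s['tool_pos'],s['contact_force'],s['time'],s['gripper_width'],np.degrees(np.arctan2(d[1],d[0])),np.linalg.norm(d))
E
```

```text
[0.5477 0.12   0.1306] [-2.5532 -0.2365 -5.3771] 16.3 0.3729693345861961 168.5328336677907 0.06195153618098738
[0.5477 0.12   0.1306] [-1.9404  0.1293 -4.6798] 16.35 0.3779764475403891 168.51758358392973 0.06196225003217185
[0.5477 0.12   0.1306] [-2.4657  0.5004 -4.8731] 16.4 0.37999555509470356 168.51982488868057 0.061982071866355154
```

```bash
python3 - <<'E'
from h import *
print(manip.job_done())
E
```

```text
the job is handed in; nothing more can be done
None
```

The clamp is tight, the yellow-capped jar stands behind the white pointer, and I handed the job in at about 16.4 s with the cap still gripped and held still.

- **Clamp:** I turned the blue clamp's crank about 2.5 rad clockwise. The jaw met the tongue there and the tangential force at the knob rose from about 3 N to a 10 N peak. It then settled at about 7.7 N before I let go. In a later camera view the crank knob was still where I left it.
- **Carousel:** I gripped the yellow cap and led it clockwise to the front. The cap finished at 168.5° around the carousel's axis, 62.0 mm out. The board edges and the pointer put the target at about 168.4°, so the error is about 0.1°, within the camera calibration.
- **Board:** The pointer and board edges measured the same before and after the carousel move, to about 1 mm, so the board did not shift in that step. I did not re-measure it closely right after the clamping.
- **Bystanders:** I never touched the lantern, snail, saucer or flowerpot. They looked unmoved in the top view, but I did not measure their positions again.

**Checks that disagreed:**
- The trained network put the front spot 2 to 3 mm away from my computed position. I went with the fit from the cap's circle and the board edges, which agreed with each other.
- A small vertical load of about 5 N and a sideways one of about 2 N remained on the gripped cap at the end.

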